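# Shut and lock the ink showcase

### The arm

A 6-joint arm with a two-finger parallel gripper is mounted at the origin on the work surface. World frame = base frame: x ahead of the robot, y to its left, z up, the work surface at z = 0. Lengths are in m, angles in rad, forces in N, time in s.
With the tool pointing down it reaches from about 0.375 to 0.975 m from the base axis. Payload 3.8 kg.
Tool frame: the origin (TCP) lies on the mounting face of the last link; the fingertips stand 173 mm ahead of it and the grasp point (between the pads) lies 155 mm ahead of it; z points along the fingers, y is the line along which they close (so a half turn about z gives the same grasp; the last joint's range is limited). The gripper opens to 85 mm and grips with 20 to 120 N. Pads are 22 mm wide; open, the fingers measure 114 mm over their backs; the gripper's body (76 mm by 85 mm) begins 54 mm behind the grasp point. The pads swing forward as they close: fully open they stand 13 mm farther back than shut.
Start: joints at [-1.302, 0.264, 1.604, -0, 1.274, -0.037], TCP at [0.203, -0.644, 0.405] pointing down, gripper open.
Joint ranges: [-2.63, 2.63], [-0.94, 2.18], [0.31, 2.57], [-1.31, 4.45], [0, 2.66], [-2.55, 2.55]. Speed limits (rad/s): [2.57, 2.57, 3.14, 3.14, 3.14, 3.14].

### API

Orientations are given as a rotation vector (axis times angle).
In Python, from workcell import bot gives the robot as it stands.
- The arm moves only by the tool drive_tool, never from a script. Its argument "increments" is a list of rows, each an object with "delta_pos": the shift along the tool's x, y, z in mm, a list of three; "turn": the turn about the tool's z in rad; "jaw": the opening, from -1 (shut) to 1 (fully open). A call has 1 to 8 rows; each row shifts and turns the commanded pose from where the row before left it, along the tool's axes as they then stand; what a row does not reach is not made up. A row lasts 1/12 s, in which the tool goes at most 41.7 mm and 7.16 degrees, less where a joint would pass 70% of its speed; a pose out of reach is approached as far as the arm can. A call is refused whole if a number of a shift passes 41.7 or a number of a turn 0.125, either way. A call with a gripper value outside its range is refused whole. The fingers move at their own pace and stop on an object; "grip_force" is the grip in N (left out, the last holds). Time passes only in rows, so rows that do not move let the fingers close. It gives the time, the measured TCP pose, the force, the opening and the grip force at its end, in the units of the state.
- bot.read_state(): the state, without advancing time (a new reading comes with each control period).
- bot.read_camera(name): name is "scene" or "top"; returns a dict with "pixels" (420x560x3 uint8, red, green, blue), "fovy" (degrees; the focal length in pixels is half the picture's height over the tangent of half this angle, whatever the lens; pixels are square), "cx", "cy" (the principal point, pixels), "camera_from_world" (4x4, takes a point from world to camera coordinates). Camera axes: x right, y down, z forward; pixel columns grow to the right and rows downward; lengths in m; the calibration is good to about 2 mm. A picture is of the moment at which its call begins. There is no depth.
- bot.finish_job(): hands the job in; it is judged then, once.
The state is a dict: "time": time; "q": joint angles; "joint_vel": joint speeds; "joint_torque": joint torques, N m; "tool_pos": TCP position; "tcp_rot": TCP orientation; "wrist_force": force on the tool from outside, world axes, zero at the start; "torque": the same for the moment, N m; "width": opening from 0.0 (shut) to 1.0 (fully open); "grip_force": force on a finger pad.
Only numpy, scipy, OpenCV 4.12 (cv2) and the standard library are available. Lean on these libraries where they do the work, as an engineer would, in place of code of your own. Each camera call takes 0.05 s, during which the arm holds its last target. There are 200 camera calls.

### The job

Shut and lock the ink showcase: slide its glass door along the track until it is fully home against the buffer in the frame's jamb, then push the lock's plunger all the way in so that it stays in. It is glass, so be gentle: never slam it or push hard, and leave everything else on the table and on the case where it stands.

Things in the scene. Friction and masses are not known exactly. Their poses are not given: they have to be found in the camera images.
- case: Glass ink showcase, aluminium frame on a grey plinth, fixed to the table: 260 deep (x), 500 wide (y), 190 high. Origin: centre of its underside. Its -x side faces the robot; +y is left as the robot sees it. On that side a header (top track, outer face at x -130, z 172 to 190) carries a fixed pane on the right half and, outside it, a glass door 250 wide that closes to +y.
- jamb (a point): A point at x -118, y 235, z 104 mm of the case, inside the closing jamb: an aluminium channel (y 195 to 250, left end of the case) lined with pile. Inside it an adjustable insert holds the rubber buffer the door ends on and the slotted strike for the lock's bolt. The insert is screwed 0 to 32 mm out of this point towards -y, differently each time; it is hidden in the channel.
- door (a joint): Opening of the sliding door in m, growing as it slides open (to -y of the case), at most 0.205. Home, with its leading edge on the buffer, it reads anywhere from 0 to 0.032, as the insert happens to be set: home must be felt. It slides with about 2 N; from 0.050 on the pile makes it take 7 to 10 N; the buffer is stiff (over 10 N per mm). It stays where it is left.
- pull (a point): Upright D-shaped steel pull on the door's outer face, 115 mm from its left (leading) edge: a bar 10 mm thick, its axis at x -155 of the case, 28 mm clear of the glass, from 91 to 164 mm above the table. The point is on that axis, 149 mm above the table; at y = 120 mm minus the opening, in the case's frame. Free above and around; the case's top, 190 high, begins at x -130.
- lock_head (a point): Centre of the outer face of the push lock's plunger: steel, 16 mm across, axis along the case's x, 142 mm above the table, 60 mm left of the pull. Out, its face is at x -150 of the case, 16 mm proud of the lock's body (22 mm across, face at x -134).
- lock (a joint): Travel of the lock's plunger in m, pushed towards +x of the case: 0 out, 0.012 fully in, on a firm stop. It slides stiffly (about 4 N) and stays where it is left. Its bolt enters the strike's 9 mm slot, with 2 mm to spare either way, only when the door is home; just short of home the strike stops it after 5 mm; pushed in with the door wide open, it bars the door.
- ink_small: Small amber ink bottle, 42 across, 55 high, standing in front of the case. Origin at the centre of its underside.
- ink_large: Larger clear ink bottle, 54 across, 82 high, standing in front of the case. Origin at the centre of its underside.
- brush_jar: Glass jar of brushes, 68 across, 155 high to the brush tips, standing on the glass top of the case towards its far side. Origin at the centre of its underside.
- flask: Steel drinking flask, 68 across, 230 high, on the left of the table. Origin at the centre of its underside.
- cup: White cup, 76 across, 100 high, on the left of the table. Origin at the centre of its underside.
- brayer: Lino-printing hand roller lying flat, about 165 long and 90 wide, on the right of the table. Origin on the table under it.
- pencil: Pencil, 8 thick and 163 long, lying left of the case. Origin at its middle, on the table.

How it is judged:
By the outcome, as a careful person would: the job done as asked, in the order asked, and still so for the second after the job is handed in, with the robot touching nothing.
It also fails if it takes over 48 s, if anything falls off the work surface, if the arm or the gripper's body presses on something with over 40 N, if the wrist force passes 120 N, or if a joint passes its speed limit or range.

## Working session

There is one attempt and no reset: what is moved stays moved. The work goes in short steps, Python scripts to look and compute and a tool call to move; the robot and the scene stay as the last step left them, time stands still between calls to the robot, and variables do not carry over. Pictures are saved under pics/ and viewed, at most 10 in all, crops included, and the job is handed in when it is done.

Besides the shell and the picture viewer there is one more tool, called after "Emit:" by a JSON object that holds its "method" and its "body", one argument or row to a line. drive_tool: Moves the arm, as the interface text tells. Its arguments: {"type":"object","properties":{"increments":{"type":"array"},"grip_force":{"type":"number"}},"required":["increments"]}

```bash
ls; mkdir -p pics
python3 - <<'E'
from workcell import bot
import cv2, numpy as np, pickle
s=bot.read_state(); print(s)
d={}
for n in("scene","top"):
    c=bot.read_camera(n); d[n]=c
    cv2.imwrite(f"pics/{n}0.png",c["pixels"][:,:,::-1]); print(n,c["fovy"],c["cx"],c["cy"],np.round(c["camera_from_world"],4).tolist())
pickle.dump(d,open("cam0.pkl","wb"))
E
```

```text
pics
{'time': 0.0, 'q': array([-1.30192514e+00,  2.64733938e-01,  1.60540483e+00,  3.23061249e-06,
        1.27370014e+00, -3.68835002e-02]), 'joint_vel': array([-0.00112176,  0.00067177, -0.00166108, -0.00053096, -0.00099015,
        0.00081422]), 'joint_torque': array([ 3.20944513e-03, -5.15108728e+01, -3.67313755e+01,  3.22911183e-04,
        1.26979940e-02,  2.30150427e-06]), 'tool_pos': array([ 0.20309816, -0.64334599,  0.40335789]), 'tcp_rot': array([-3.10274696e+00, -4.78068422e-01,  4.03253284e-04]), 'wrist_force': array([ 0.62902687, -0.56912081,  0.09976641]), 'torque': array([-0.02738661, -0.03304755,  0.00427922]), 'grip_force': 0.0, 'width': 1.003968081063738}
scene 55.17286864158049 272.0943897883252 206.471966298808 [[0.9651, -0.2619, -0.0053, -0.5057], [-0.1742, -0.6266, -0.7597, 0.2079], [0.1956, 0.7341, -0.6503, 1.0293], [0.0, 0.0, 0.0, 1.0]]
top 45.272916371048204 276.23358030909617 212.85561926640756 [[0.0063, -0.9998, -0.0203, 0.0516], [-0.9947, -0.0041, -0.1027, 0.5511], [0.1026, 0.0208, -0.9945, 1.3671], [0.0, 0.0, 0.0, 1.0]]
```

View pics/scene0.png

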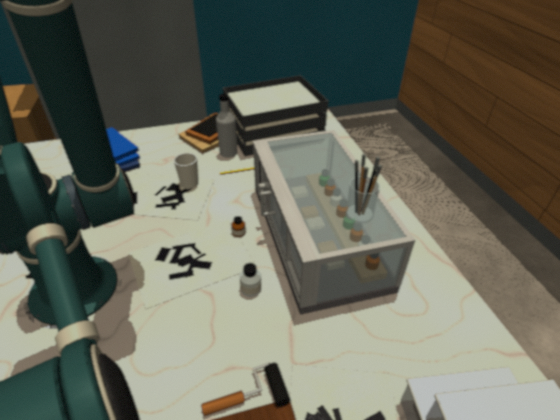

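View pics/top0.png

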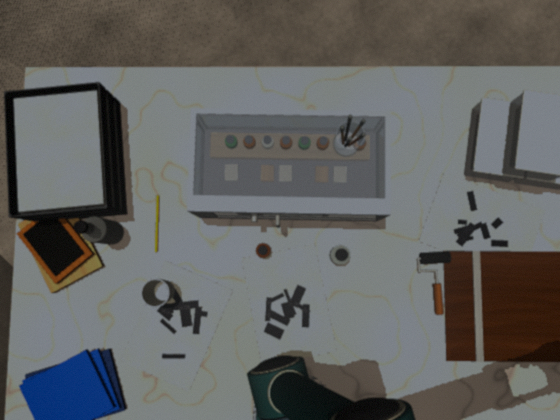

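The scene view shows the case from the front right, with the pull near (262,225) and the lock near (262,187). In the top view the case spans about (192,113) to (388,218), and the lock and pull show as studs near (253,217) and (278,220). I'll enlarge crops of both.

Run:
```python
import cv2, numpy as np, pickle
d=pickle.load(open("cam0.pkl","rb"))
a=d["scene"]["pixels"][120:310,230:420,::-1]; b=d["top"]["pixels"][180:275,180:400,::-1]
A=cv2.resize(a,None,fx=3,fy=3,interpolation=cv2.INTER_CUBIC)
B=cv2.resize(b,None,fx=3.6,fy=3.6,interpolation=cv2.INTER_CUBIC)
cv2.imwrite("pics/a.png",np.clip(A*1.4,0,255));cv2.imwrite("pics/b.png",np.clip(B*1.4,0,255));print(A.shape,B.shape)
```

```text
(570, 570, 3) (342, 792, 3)[ WARN:0@0.042] global loadsave.cpp:1063 imwrite_ Unsupported depth image for selected encoder is fallbacked to CV_8U.
```

View pics/a.png

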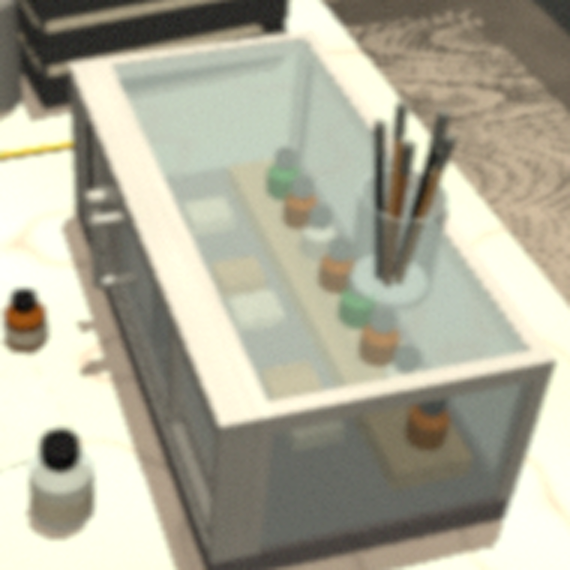

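View pics/b.png

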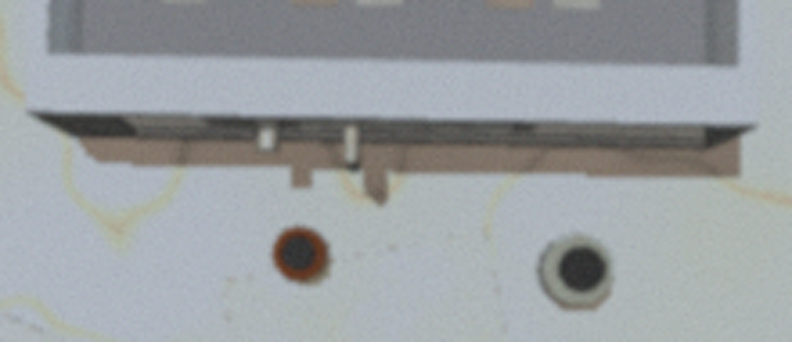

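The scene crop shows the case's top front corners at (254,142) and (303,263), the lock at (262,185), and the pull's top at (265,192). The top crop shows the front top edge running from (188,211) to (390,215), the lock face at (254,221), the pull's bar at (277.5,224), and the small bottle at about (264,250).

```bash
cat > h.py <<'E'
import numpy as np, pickle
d=pickle.load(open("cam0.pkl","rb"))
def ray(n,u,v,z,d=d):
    c=d[n]; f=210/np.tan(np.radians(c["fovy"]/2)); T=c["camera_from_world"]; R=T[:3,:3]
    o=-R.T@T[:3,3]; r=R.T@np.array([(u-c["cx"])/f,(v-c["cy"])/f,1]); return o+r*(z-o[2])/r[2]
def proj(n,p,d=d):
    c=d[n]; f=210/np.tan(np.radians(c["fovy"]/2)); q=c["camera_from_world"]@np.r_[p,1]; return q[:2]/q[2]*f+[c["cx"],c["cy"]]
E
python3 - <<'E'
from h import *
np.set_printoptions(precision=4,suppress=True)
T=lambda u,v,z:ray("top",180+u/3.6,180+v/3.6,z)
S=lambda u,v,z:ray("scene",230+u/3,120+v/3,z)
L=T(28,113,.19);R=T(757,127,.19);print("top L,R",L,R,np.linalg.norm(L-R))
L2=S(72,66,.19);R2=S(218,430,.19);print("scn L,R",L2,R2,np.linalg.norm(L2-R2))
print("back L,R scn",S(305,38,.19),S(550,362,.19))
print("pull T",T(351,162,.164),"S",S(100,214,.164)," lock T",T(267,150,.15),"S",S(90,194,.15))
print("small",T(300,253,.055),"large",T(580,268,.082))
y=np.r_[L[:2]-R[:2]]; y/=np.linalg.norm(y); x=np.array([y[1],-y[0]])
for l,r in((L,R),(L2,R2)):
    y=l[:2]-r[:2]; y/=np.linalg.norm(y); x=np.array([y[1],-y[0]]); o=(l+r)[:2]/2+.13*x; print("origin",o,"yaw",np.arctan2(x[1],x[0]))
    for n,p in(("pullT",T(351,162,.164)),("lockT",T(267,150,.15)),("small",T(300,253,.055)),("large",T(580,268,.082))): q=p[:2]-o; print(n,q@x,q@y)
E
```

```text
top L,R [0.5369 0.2687 0.19  ] [ 0.5294 -0.227   0.19  ] 0.4958511547993026
scn L,R [0.5393 0.259  0.19  ] [ 0.5274 -0.2343  0.19  ] 0.4933948944485422
back L,R scn [0.7826 0.2473 0.19  ] [ 0.7832 -0.2366  0.19  ]
pull T [0.5064 0.0483 0.164 ] S [0.5154 0.0535 0.164 ]  lock T [0.5157 0.1076 0.15  ] S [0.5179 0.1018 0.15  ]
small [0.4464 0.0881 0.055 ] large [ 0.4358 -0.1184  0.082 ]
origin [0.6632 0.0189] yaw -0.015133560219999523
pullT -0.1571615867169909 0.02701447826205952
lockT -0.14878062306148165 0.08645006774781695
small -0.21780293098815043 0.06594946327393741
large -0.22524013773899126 -0.14074775083410565
origin [0.6633 0.0092] yaw -0.024015708573503373
pullT -0.15778325747601585 0.035247103017335274
lockT -0.14993053319805025 0.09475478798935125
small -0.21876803145332277 0.07364193386505796
large -0.22436905365590568 -0.13311318436558492
```

Emit:
{"method": "drive_tool", "body": {
  "increments": [
    {"delta_pos": [0, 0, 0], "turn": 0.108, "jaw": -1},
    {"delta_pos": [0, 0, 0], "turn": 0.108, "jaw": -1},
    {"delta_pos": [0, 0, 0], "turn": 0.108, "jaw": -1},
    {"delta_pos": [10, -20, 0], "turn": 0, "jaw": -1},
    {"delta_pos": [16, -32, 0], "turn": 0, "jaw": -1},
    {"delta_pos": [16, -32, 0], "turn": 0, "jaw": -1},
    {"delta_pos": [16, -32, 0], "turn": 0, "jaw": -1},
    {"delta_pos": [16, -32, 0], "turn": 0, "jaw": -1}
  ],
  "grip_force": 20
}}

```text
time: 0.77
tool_pos: [0.2802, -0.4955, 0.4039]
tcp_rot: [-3.14, 0.03, 0.001]
wrist_force: [0.6, -0.1, 0.1]
width: -0.001
grip_force: 0.0
```

Emit:
{"method": "drive_tool", "body": {
  "increments": [
    {"delta_pos": [17, -35, 0], "turn": 0, "jaw": -1},
    {"delta_pos": [17, -35, 0], "turn": 0, "jaw": -1},
    {"delta_pos": [17, -35, 0], "turn": 0, "jaw": -1},
    {"delta_pos": [17, -35, 0], "turn": 0, "jaw": -1},
    {"delta_pos": [17, -35, 0], "turn": 0, "jaw": -1},
    {"delta_pos": [17, -35, 0], "turn": 0, "jaw": -1},
    {"delta_pos": [17, -35, 0], "turn": 0, "jaw": -1},
    {"delta_pos": [17, -35, 0], "turn": 0, "jaw": -1}
  ]
}}

```text
time: 1.43
tool_pos: [0.4211, -0.2176, 0.4044]
tcp_rot: [-3.141, 0.029, 0.0]
wrist_force: [0.8, -0.9, 0.4]
width: -0.0
grip_force: 0.0
```

Emit:
{"method": "drive_tool", "body": {
  "increments": [
    {"delta_pos": [16, -35, 0], "turn": 0, "jaw": -1},
    {"delta_pos": [16, -35, 0], "turn": 0, "jaw": -1},
    {"delta_pos": [16, -35, 0], "turn": 0, "jaw": -1},
    {"delta_pos": [14, -35, 0], "turn": 0, "jaw": -1},
    {"delta_pos": [8, -25, 10], "turn": 0, "jaw": -1},
    {"delta_pos": [0, -15, 15], "turn": 0, "jaw": -1},
    {"delta_pos": [0, 0, 0], "turn": 0, "jaw": -1},
    {"delta_pos": [0, 0, 0], "turn": 0, "jaw": -1}
  ]
}}

```text
time: 2.1
tool_pos: [0.4936, -0.0401, 0.3783]
tcp_rot: [3.141, -0.025, -0.005]
wrist_force: [-0.3, 0.2, -0.6]
width: -0.002
grip_force: 0.0
```

Run:
```python
from workcell import bot
import cv2, numpy as np, pickle
d={n:bot.read_camera(n) for n in("scene","top")}
pickle.dump(d,open("cam1.pkl","wb"))
s=bot.read_state();print(s["tool_pos"],s["wrist_force"])
a=d["scene"]["pixels"][130:270,220:360,::-1]; b=d["top"]["pixels"][180:260,210:350,::-1]
A=cv2.resize(a,None,fx=4,fy=4,interpolation=cv2.INTER_CUBIC);cv2.imwrite("pics/a1.png",cv2.convertScaleAbs(A,alpha=1.3))
B=cv2.resize(b,None,fx=5,fy=5,interpolation=cv2.INTER_CUBIC);cv2.imwrite("pics/b1.png",cv2.convertScaleAbs(B,alpha=1.4))
```

```text
[ 0.49417683 -0.04145852  0.37992988] [ 0.40549514 -0.5790889  -0.48516662]
```

View pics/a1.png

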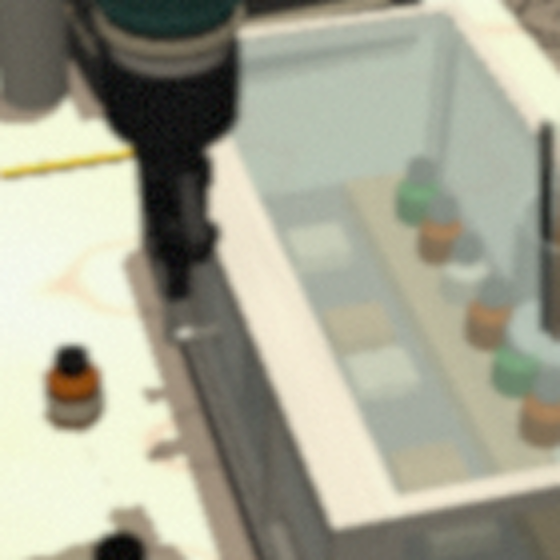

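View pics/b1.png

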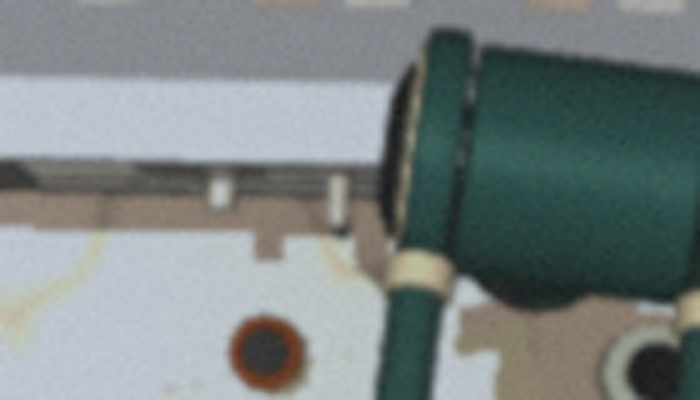

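The scene crop shows the shut fingertips at about (265,202), right of the pull, whose lower end is near (267,213). The top crop shows the lock and pull still in place and the fingers hidden under the wrist. Next I lower right of the bar.

Emit:
{"method": "drive_tool", "body": {
  "increments": [
    {"delta_pos": [3, 0, 10], "turn": 0, "jaw": -1},
    {"delta_pos": [4, 0, 15], "turn": 0, "jaw": -1},
    {"delta_pos": [4, 0, 15], "turn": 0, "jaw": -1},
    {"delta_pos": [2, 0, 15], "turn": 0, "jaw": -1},
    {"delta_pos": [0, 0, 12], "turn": 0, "jaw": -1},
    {"delta_pos": [0, 0, 7], "turn": 0, "jaw": -1},
    {"delta_pos": [0, 0, 0], "turn": 0, "jaw": -1},
    {"delta_pos": [0, 0, 0], "turn": 0, "jaw": -1}
  ]
}}

```text
time: 2.87
tool_pos: [0.5071, -0.0415, 0.3055]
tcp_rot: [-3.141, 0.03, 0.001]
wrist_force: [1.1, -0.8, -0.5]
width: -0.003
grip_force: 0.0
```

Emit:
{"method": "drive_tool", "body": {
  "increments": [
    {"delta_pos": [0, -8, 0], "turn": 0, "jaw": -1},
    {"delta_pos": [0, -12, 0], "turn": 0, "jaw": -1},
    {"delta_pos": [0, -12, 0], "turn": 0, "jaw": -1},
    {"delta_pos": [0, -10, 0], "turn": 0, "jaw": -1},
    {"delta_pos": [0, -6, 0], "turn": 0, "jaw": -1},
    {"delta_pos": [0, -3, 0], "turn": 0, "jaw": -1},
    {"delta_pos": [0, -3, 0], "turn": 0, "jaw": -1},
    {"delta_pos": [0, -3, 0], "turn": 0, "jaw": -1}
  ]
}}

```text
time: 3.53
tool_pos: [0.5083, 0.0164, 0.3057]
tcp_rot: [3.141, -0.028, 0.0]
wrist_force: [0.1, -0.3, 0.4]
width: 0.0
grip_force: 0.0
```

Emit:
{"method": "drive_tool", "body": {
  "increments": [
    {"delta_pos": [0, -2, 0], "turn": 0, "jaw": -1},
    {"delta_pos": [0, -2, 0], "turn": 0, "jaw": -1},
    {"delta_pos": [0, -2, 0], "turn": 0, "jaw": -1},
    {"delta_pos": [0, -2, 0], "turn": 0, "jaw": -1}
  ]
}}

```text
time: 3.87
tool_pos: [0.5084, 0.0238, 0.3056]
tcp_rot: [3.141, -0.029, -0.0]
wrist_force: [0.4, 0.0, 1.0]
width: 0.003
grip_force: 0.0
```

Emit:
{"method": "drive_tool", "body": {
  "increments": [
    {"delta_pos": [0, -2, 0], "turn": 0, "jaw": -1},
    {"delta_pos": [0, -2, 0], "turn": 0, "jaw": -1},
    {"delta_pos": [0, -2, 0], "turn": 0, "jaw": -1},
    {"delta_pos": [0, -2, 0], "turn": 0, "jaw": -1}
  ]
}}

```text
time: 4.2
tool_pos: [0.5086, 0.0318, 0.3057]
tcp_rot: [3.141, -0.028, -0.0]
wrist_force: [-0.1, -2.9, 0.6]
width: -0.003
grip_force: 1.1
```

Emit:
{"method": "drive_tool", "body": {
  "increments": [
    {"delta_pos": [0, -2, 0], "turn": 0, "jaw": -1},
    {"delta_pos": [0, -2, 0], "turn": 0, "jaw": -1},
    {"delta_pos": [0, -2, 0], "turn": 0, "jaw": -1},
    {"delta_pos": [0, -2, 0], "turn": 0, "jaw": -1}
  ]
}}

```text
time: 4.53
tool_pos: [0.5087, 0.04, 0.3057]
tcp_rot: [3.141, -0.029, -0.0]
wrist_force: [-1.0, -1.9, -0.3]
width: -0.004
grip_force: 1.0
```

Emit:
{"method": "drive_tool", "body": {
  "increments": [
    {"delta_pos": [0, -3, 0], "turn": 0, "jaw": -1},
    {"delta_pos": [0, -3, 0], "turn": 0, "jaw": -1},
    {"delta_pos": [0, -3, 0], "turn": 0, "jaw": -1},
    {"delta_pos": [0, -3, 0], "turn": 0, "jaw": -1},
    {"delta_pos": [0, -3, 0], "turn": 0, "jaw": -1},
    {"delta_pos": [0, -2, 0], "turn": 0, "jaw": -1},
    {"delta_pos": [0, -2, 0], "turn": 0, "jaw": -1}
  ]
}}

```text
time: 5.12
tool_pos: [0.509, 0.0592, 0.3056]
tcp_rot: [3.141, -0.028, -0.0]
wrist_force: [-0.2, -2.2, -0.1]
width: 0.002
grip_force: 1.1
```

Emit:
{"method": "drive_tool", "body": {
  "increments": [
    {"delta_pos": [0, -2, 0], "turn": 0, "jaw": -1},
    {"delta_pos": [0, -2, 0], "turn": 0, "jaw": -1},
    {"delta_pos": [0, -2, 0], "turn": 0, "jaw": -1}
  ]
}}

```text
time: 5.37
tool_pos: [0.5091, 0.065, 0.3056]
tcp_rot: [3.141, -0.029, -0.0]
wrist_force: [-0.3, -2.1, 0.4]
width: 0.002
grip_force: 1.1
```

Emit:
{"method": "drive_tool", "body": {
  "increments": [
    {"delta_pos": [0, -1.5, 0], "turn": 0, "jaw": -1},
    {"delta_pos": [0, -1.5, 0], "turn": 0, "jaw": -1}
  ]
}}

```text
time: 5.53
tool_pos: [0.5092, 0.068, 0.3057]
tcp_rot: [3.141, -0.029, -0.0]
wrist_force: [-0.8, -1.4, 0.3]
width: 0.002
grip_force: 1.0
```

Emit:
{"method": "drive_tool", "body": {
  "increments": [
    {"delta_pos": [0, -1.5, 0], "turn": 0, "jaw": -1},
    {"delta_pos": [0, -1.5, 0], "turn": 0, "jaw": -1}
  ]
}}

```text
time: 5.7
tool_pos: [0.5092, 0.071, 0.3057]
tcp_rot: [3.141, -0.029, -0.0]
wrist_force: [-0.7, -3.1, -0.2]
width: -0.003
grip_force: 1.0
```

Emit:
{"method": "drive_tool", "body": {
  "increments": [
    {"delta_pos": [0, -1.5, 0], "turn": 0, "jaw": -1},
    {"delta_pos": [0, -1.5, 0], "turn": 0, "jaw": -1}
  ]
}}

```text
time: 5.87
tool_pos: [0.5093, 0.074, 0.3057]
tcp_rot: [3.141, -0.029, -0.0]
wrist_force: [-1.0, -1.6, 0.2]
width: -0.006
grip_force: 1.0
```

Emit:
{"method": "drive_tool", "body": {
  "increments": [
    {"delta_pos": [0, -1.5, 0], "turn": 0, "jaw": -1},
    {"delta_pos": [0, -1.5, 0], "turn": 0, "jaw": -1}
  ]
}}

```text
time: 6.03
tool_pos: [0.5093, 0.076, 0.3057]
tcp_rot: [3.138, -0.027, -0.001]
wrist_force: [-1.1, -9.1, 1.4]
width: 0.001
grip_force: 4.5
```

Force jumped to 9 N, so the pile starts at y≈0.0755, which is an opening of 0.050. Home should then fall between y 0.0935 and 0.1255.

Emit:
{"method": "drive_tool", "body": {
  "increments": [
    {"delta_pos": [0, -2, 0], "turn": 0, "jaw": -1},
    {"delta_pos": [0, -2, 0], "turn": 0, "jaw": -1},
    {"delta_pos": [0, -2, 0], "turn": 0, "jaw": -1},
    {"delta_pos": [0, -2, 0], "turn": 0, "jaw": -1},
    {"delta_pos": [0, -2, 0], "turn": 0, "jaw": -1},
    {"delta_pos": [0, -1, 0], "turn": 0, "jaw": -1},
    {"delta_pos": [0, -1, 0], "turn": 0, "jaw": -1}
  ]
}}

```text
time: 6.62
tool_pos: [0.5095, 0.0882, 0.3057]
tcp_rot: [3.139, -0.028, -0.001]
wrist_force: [-0.3, -6.3, 1.3]
width: -0.003
grip_force: 3.3
```

Emit:
{"method": "drive_tool", "body": {
  "increments": [
    {"delta_pos": [0, -0.5, 0], "turn": 0, "jaw": -1},
    {"delta_pos": [0, -0.5, 0], "turn": 0, "jaw": -1},
    {"delta_pos": [0, -0.5, 0], "turn": 0, "jaw": -1}
  ]
}}

```text
time: 6.87
tool_pos: [0.5095, 0.0896, 0.3057]
tcp_rot: [3.139, -0.028, -0.001]
wrist_force: [-1.9, -6.1, 1.4]
width: 0.002
grip_force: 3.3
```

Emit:
{"method": "drive_tool", "body": {
  "increments": [
    {"delta_pos": [0, -0.5, 0], "turn": 0, "jaw": -1},
    {"delta_pos": [0, -0.5, 0], "turn": 0, "jaw": -1},
    {"delta_pos": [0, -0.5, 0], "turn": 0, "jaw": -1}
  ]
}}

```text
time: 7.12
tool_pos: [0.5096, 0.0911, 0.3057]
tcp_rot: [3.139, -0.028, -0.001]
wrist_force: [-2.4, -6.3, 1.4]
width: -0.002
grip_force: 3.3
```

Emit:
{"method": "drive_tool", "body": {
  "increments": [
    {"delta_pos": [0, -0.5, 0], "turn": 0, "jaw": -1},
    {"delta_pos": [0, -0.5, 0], "turn": 0, "jaw": -1},
    {"delta_pos": [0, -0.5, 0], "turn": 0, "jaw": -1}
  ]
}}

```text
time: 7.37
tool_pos: [0.5096, 0.0926, 0.3057]
tcp_rot: [3.139, -0.028, -0.001]
wrist_force: [-1.4, -6.8, 2.0]
width: -0.004
grip_force: 3.3
```

Emit:
{"method": "drive_tool", "body": {
  "increments": [
    {"delta_pos": [0, -0.5, 0], "turn": 0, "jaw": -1},
    {"delta_pos": [0, -0.5, 0], "turn": 0, "jaw": -1},
    {"delta_pos": [0, -0.5, 0], "turn": 0, "jaw": -1}
  ]
}}

```text
time: 7.62
tool_pos: [0.5096, 0.0941, 0.3057]
tcp_rot: [3.139, -0.028, -0.001]
wrist_force: [-1.7, -6.5, 0.5]
width: -0.002
grip_force: 3.3
```

Emit:
{"method": "drive_tool", "body": {
  "increments": [
    {"delta_pos": [0, -0.5, 0], "turn": 0, "jaw": -1},
    {"delta_pos": [0, -0.5, 0], "turn": 0, "jaw": -1},
    {"delta_pos": [0, -0.5, 0], "turn": 0, "jaw": -1}
  ]
}}

```text
time: 7.87
tool_pos: [0.5096, 0.0956, 0.3057]
tcp_rot: [3.139, -0.028, -0.001]
wrist_force: [-1.5, -6.8, 1.4]
width: 0.001
grip_force: 3.3
```

Emit:
{"method": "drive_tool", "body": {
  "increments": [
    {"delta_pos": [0, -0.5, 0], "turn": 0, "jaw": -1},
    {"delta_pos": [0, -0.5, 0], "turn": 0, "jaw": -1},
    {"delta_pos": [0, -0.5, 0], "turn": 0, "jaw": -1}
  ]
}}

```text
time: 8.12
tool_pos: [0.5096, 0.0971, 0.3057]
tcp_rot: [3.139, -0.028, -0.001]
wrist_force: [-1.8, -6.1, 1.1]
width: 0.001
grip_force: 3.3
```

Emit:
{"method": "drive_tool", "body": {
  "increments": [
    {"delta_pos": [0, -0.5, 0], "turn": 0, "jaw": -1},
    {"delta_pos": [0, -0.5, 0], "turn": 0, "jaw": -1},
    {"delta_pos": [0, -0.5, 0], "turn": 0, "jaw": -1},
    {"delta_pos": [0, -0.3, 0], "turn": 0, "jaw": -1}
  ]
}}

```text
time: 8.45
tool_pos: [0.5097, 0.0989, 0.3057]
tcp_rot: [3.139, -0.028, -0.001]
wrist_force: [-0.8, -5.9, 1.5]
width: -0.0
grip_force: 3.3
```

Emit:
{"method": "drive_tool", "body": {
  "increments": [
    {"delta_pos": [0, -0.5, 0], "turn": 0, "jaw": -1},
    {"delta_pos": [0, -0.5, 0], "turn": 0, "jaw": -1},
    {"delta_pos": [0, -0.5, 0], "turn": 0, "jaw": -1},
    {"delta_pos": [0, -0.3, 0], "turn": 0, "jaw": -1}
  ]
}}

```text
time: 8.78
tool_pos: [0.5097, 0.1007, 0.3057]
tcp_rot: [3.139, -0.028, -0.001]
wrist_force: [-1.1, -7.2, 1.8]
width: 0.003
grip_force: 3.3
```

Emit:
{"method": "drive_tool", "body": {
  "increments": [
    {"delta_pos": [0, -0.5, 0], "turn": 0, "jaw": -1},
    {"delta_pos": [0, -0.5, 0], "turn": 0, "jaw": -1},
    {"delta_pos": [0, -0.5, 0], "turn": 0, "jaw": -1},
    {"delta_pos": [0, -0.3, 0], "turn": 0, "jaw": -1}
  ]
}}

```text
time: 9.12
tool_pos: [0.5097, 0.1025, 0.3057]
tcp_rot: [3.139, -0.028, -0.001]
wrist_force: [-0.7, -6.6, 0.8]
width: 0.004
grip_force: 3.3
```

Emit:
{"method": "drive_tool", "body": {
  "increments": [
    {"delta_pos": [0, -0.5, 0], "turn": 0, "jaw": -1},
    {"delta_pos": [0, -0.5, 0], "turn": 0, "jaw": -1},
    {"delta_pos": [0, -0.5, 0], "turn": 0, "jaw": -1},
    {"delta_pos": [0, -0.3, 0], "turn": 0, "jaw": -1}
  ]
}}

```text
time: 9.45
tool_pos: [0.5098, 0.1043, 0.3057]
tcp_rot: [3.139, -0.028, -0.001]
wrist_force: [-1.1, -7.1, 1.2]
width: 0.0
grip_force: 3.3
```

Emit:
{"method": "drive_tool", "body": {
  "increments": [
    {"delta_pos": [0, -0.5, 0], "turn": 0, "jaw": -1},
    {"delta_pos": [0, -0.5, 0], "turn": 0, "jaw": -1},
    {"delta_pos": [0, -0.5, 0], "turn": 0, "jaw": -1},
    {"delta_pos": [0, -0.3, 0], "turn": 0, "jaw": -1}
  ]
}}

```text
time: 9.78
tool_pos: [0.5098, 0.1061, 0.3057]
tcp_rot: [3.139, -0.028, -0.001]
wrist_force: [-1.2, -7.0, 0.7]
width: -0.008
grip_force: 3.3
```

Emit:
{"method": "drive_tool", "body": {
  "increments": [
    {"delta_pos": [0, -0.5, 0], "turn": 0, "jaw": -1},
    {"delta_pos": [0, -0.5, 0], "turn": 0, "jaw": -1},
    {"delta_pos": [0, -0.5, 0], "turn": 0, "jaw": -1},
    {"delta_pos": [0, -0.3, 0], "turn": 0, "jaw": -1}
  ]
}}

```text
time: 10.12
tool_pos: [0.5098, 0.1079, 0.3057]
tcp_rot: [3.139, -0.028, -0.001]
wrist_force: [-1.0, -6.2, 2.1]
width: 0.004
grip_force: 3.3
```

Emit:
{"method": "drive_tool", "body": {
  "increments": [
    {"delta_pos": [0, -0.5, 0], "turn": 0, "jaw": -1},
    {"delta_pos": [0, -0.5, 0], "turn": 0, "jaw": -1},
    {"delta_pos": [0, -0.5, 0], "turn": 0, "jaw": -1},
    {"delta_pos": [0, -0.3, 0], "turn": 0, "jaw": -1}
  ]
}}

```text
time: 10.45
tool_pos: [0.5098, 0.1097, 0.3057]
tcp_rot: [3.139, -0.028, -0.001]
wrist_force: [-1.5, -6.7, 1.4]
width: 0.002
grip_force: 3.3
```

Emit:
{"method": "drive_tool", "body": {
  "increments": [
    {"delta_pos": [0, -0.5, 0], "turn": 0, "jaw": -1},
    {"delta_pos": [0, -0.5, 0], "turn": 0, "jaw": -1},
    {"delta_pos": [0, -0.5, 0], "turn": 0, "jaw": -1},
    {"delta_pos": [0, -0.3, 0], "turn": 0, "jaw": -1}
  ]
}}

```text
time: 10.78
tool_pos: [0.5099, 0.1115, 0.3056]
tcp_rot: [3.139, -0.028, -0.001]
wrist_force: [-0.9, -6.4, 1.3]
width: 0.001
grip_force: 3.3
```

Emit:
{"method": "drive_tool", "body": {
  "increments": [
    {"delta_pos": [0, -0.5, 0], "turn": 0, "jaw": -1},
    {"delta_pos": [0, -0.5, 0], "turn": 0, "jaw": -1},
    {"delta_pos": [0, -0.5, 0], "turn": 0, "jaw": -1},
    {"delta_pos": [0, -0.3, 0], "turn": 0, "jaw": -1}
  ]
}}

```text
time: 11.12
tool_pos: [0.5099, 0.1132, 0.3057]
tcp_rot: [3.139, -0.028, -0.001]
wrist_force: [-2.2, -8.3, 2.2]
width: 0.002
grip_force: 4.0
```

The grip-pad reading has risen, so this may be first contact with the buffer. I'll take smaller steps.

Emit:
{"method": "drive_tool", "body": {
  "increments": [
    {"delta_pos": [0, -0.3, 0], "turn": 0, "jaw": -1},
    {"delta_pos": [0, -0.3, 0], "turn": 0, "jaw": -1}
  ]
}}

```text
time: 11.28
tool_pos: [0.5099, 0.1135, 0.3057]
tcp_rot: [3.138, -0.028, -0.001]
wrist_force: [-0.9, -9.5, 3.0]
width: 0.002
grip_force: 5.0
```

Emit:
{"method": "drive_tool", "body": {
  "increments": [
    {"delta_pos": [0, -0.4, 0], "turn": 0, "jaw": -1},
    {"delta_pos": [0, -0.3, 0], "turn": 0, "jaw": -1}
  ]
}}

```text
time: 11.45
tool_pos: [0.5099, 0.1137, 0.3057]
tcp_rot: [3.137, -0.027, -0.001]
wrist_force: [-1.1, -13.0, 2.1]
width: 0.003
grip_force: 6.2
```

Force climbs about 15 N per mm now, so the door is home at an opening of roughly 0.012. I'll back off, go round to the front of the lock at y≈0.193, and keep the same height.

Emit:
{"method": "drive_tool", "body": {
  "increments": [
    {"delta_pos": [0, 2, 0], "turn": 0, "jaw": -1},
    {"delta_pos": [0, 6, 0], "turn": 0, "jaw": -1},
    {"delta_pos": [-5, 3, 0], "turn": 0, "jaw": -1},
    {"delta_pos": [-15, 0, 0], "turn": 0, "jaw": -1},
    {"delta_pos": [-20, 0, 0], "turn": 0, "jaw": -1},
    {"delta_pos": [-7, -10, 0], "turn": 0, "jaw": -1},
    {"delta_pos": [0, -20, 0], "turn": 0, "jaw": -1},
    {"delta_pos": [0, -20, 0], "turn": 0, "jaw": -1}
  ]
}}

```text
time: 12.12
tool_pos: [0.4632, 0.1559, 0.3059]
tcp_rot: [-3.14, 0.031, -0.001]
wrist_force: [0.4, 0.7, -0.2]
width: -0.001
grip_force: 0.0
```

Emit:
{"method": "drive_tool", "body": {
  "increments": [
    {"delta_pos": [0, -20, 0], "turn": 0, "jaw": -1},
    {"delta_pos": [0, -14, 0], "turn": 0, "jaw": -1},
    {"delta_pos": [0, -7, 0], "turn": 0, "jaw": -1},
    {"delta_pos": [0, 0, 0], "turn": 0, "jaw": -1},
    {"delta_pos": [0, 0, 0], "turn": 0, "jaw": -1}
  ]
}}

```text
time: 12.53
tool_pos: [0.4644, 0.1965, 0.3056]
tcp_rot: [3.141, -0.027, -0.0]
wrist_force: [-0.1, -0.7, -1.2]
width: -0.001
grip_force: 0.0
```

Run:
```python
from workcell import bot
import cv2, numpy as np, pickle
d={n:bot.read_camera(n) for n in("scene","top")}
pickle.dump(d,open("cam2.pkl","wb"))
s=bot.read_state();print(s["tool_pos"],s["wrist_force"])
a=d["scene"]["pixels"][110:250,200:340,::-1]; b=d["top"]["pixels"][180:270,180:320,::-1]
A=cv2.resize(a,None,fx=4,fy=4,interpolation=cv2.INTER_CUBIC)
B=cv2.resize(b,None,fx=4,fy=4,interpolation=cv2.INTER_CUBIC)[:,:]
cv2.imwrite("pics/a2.png",cv2.convertScaleAbs(A,alpha=1.3));cv2.imwrite("pics/b2.png",cv2.convertScaleAbs(B,alpha=1.4))
```

```text
[0.46443766 0.19577377 0.30555309] [ 0.04019419 -0.18614465 -0.25369117]
```

View pics/a2.png

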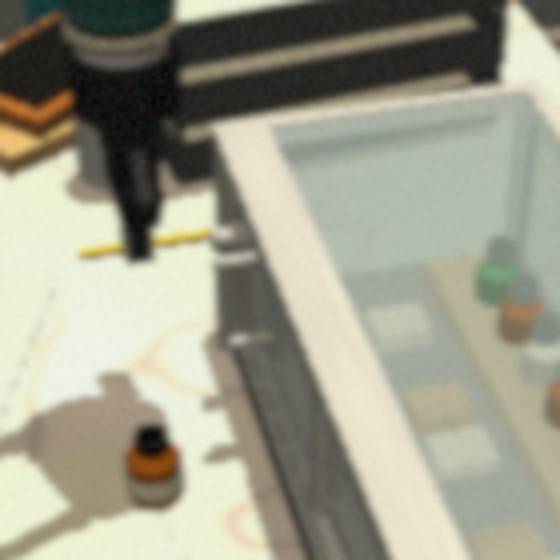

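View pics/b2.png

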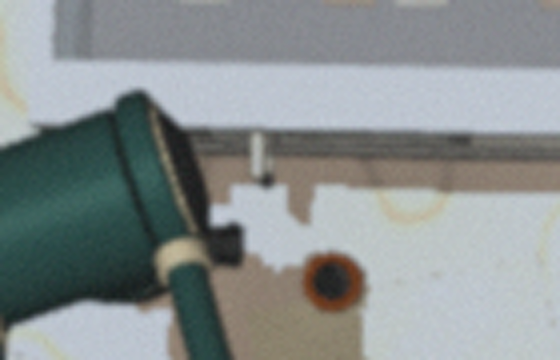

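The scene crop shows the fingertips at about (235,172) in front of the lock face at about (255,169), with the small bottle untouched. The top crop shows the pull bar's outer end at about (245,222). I'll check the lock's y with that.

Run:
```python
from h import *
np.set_printoptions(precision=4,suppress=True)
print(ray("top",180+260/4,180+165/4,.164),ray("top",180+351/3.6,180+162/3.6,.164))
print("tip pred",proj("scene",[.464,.196,.132]),"seen",200+140/4,110+255/4)
print("lock pred",proj("scene",[.5135,.193,.142]),"seen",200+216/4,110+236/4)
```

```text
[0.5155 0.1296 0.164 ] [0.5064 0.0483 0.164 ]
tip pred [234.588  173.6998] seen 235.0 173.75
lock pred [251.1531 168.8385] seen 254.0 169.0
```

Emit:
{"method": "drive_tool", "body": {
  "increments": [
    {"delta_pos": [6, 1, 0], "turn": 0, "jaw": -1},
    {"delta_pos": [9, 1, 0], "turn": 0, "jaw": -1},
    {"delta_pos": [6, 0, 0], "turn": 0, "jaw": -1},
    {"delta_pos": [4, 0, 0], "turn": 0, "jaw": -1},
    {"delta_pos": [2, 0, 0], "turn": 0, "jaw": -1},
    {"delta_pos": [2, 0, 0], "turn": 0, "jaw": -1}
  ]
}}

```text
time: 13.13
tool_pos: [0.494, 0.1934, 0.3056]
tcp_rot: [3.141, -0.03, -0.001]
wrist_force: [0.1, 0.3, -1.0]
width: 0.0
grip_force: 0.0
```

Emit:
{"method": "drive_tool", "body": {
  "increments": [
    {"delta_pos": [1.5, 0, 0], "turn": 0, "jaw": -1},
    {"delta_pos": [1.5, 0, 0], "turn": 0, "jaw": -1},
    {"delta_pos": [1.5, 0, 0], "turn": 0, "jaw": -1}
  ]
}}

```text
time: 13.38
tool_pos: [0.498, 0.1936, 0.3056]
tcp_rot: [3.141, -0.028, -0.0]
wrist_force: [0.3, 0.4, -0.3]
width: -0.002
grip_force: 0.0
```

Emit:
{"method": "drive_tool", "body": {
  "increments": [
    {"delta_pos": [1, 0, 0], "turn": 0, "jaw": -1},
    {"delta_pos": [1, 0, 0], "turn": 0, "jaw": -1},
    {"delta_pos": [1, 0, 0], "turn": 0, "jaw": -1}
  ]
}}

```text
time: 13.63
tool_pos: [0.501, 0.1936, 0.3057]
tcp_rot: [-3.141, 0.028, 0.0]
wrist_force: [-0.0, 0.3, -0.4]
width: -0.006
grip_force: 0.0
```

Emit:
{"method": "drive_tool", "body": {
  "increments": [
    {"delta_pos": [1, 0, 0], "turn": 0, "jaw": -1},
    {"delta_pos": [1, 0, 0], "turn": 0, "jaw": -1},
    {"delta_pos": [1, 0, 0], "turn": 0, "jaw": -1}
  ]
}}

```text
time: 13.88
tool_pos: [0.5041, 0.1935, 0.3057]
tcp_rot: [-3.141, 0.028, -0.0]
wrist_force: [-0.1, 0.1, 0.1]
width: 0.002
grip_force: 0.0
```

Emit:
{"method": "drive_tool", "body": {
  "increments": [
    {"delta_pos": [1, 0, 0], "turn": 0, "jaw": -1},
    {"delta_pos": [1, 0, 0], "turn": 0, "jaw": -1}
  ]
}}

```text
time: 14.05
tool_pos: [0.5061, 0.1935, 0.3057]
tcp_rot: [-3.141, 0.029, 0.0]
wrist_force: [0.7, -0.6, -0.1]
width: -0.002
grip_force: 0.0
```

Emit:
{"method": "drive_tool", "body": {
  "increments": [
    {"delta_pos": [1, 0, 0], "turn": 0, "jaw": -1},
    {"delta_pos": [1, 0, 0], "turn": 0, "jaw": -1}
  ]
}}

```text
time: 14.22
tool_pos: [0.5074, 0.1935, 0.3056]
tcp_rot: [3.141, -0.029, -0.004]
wrist_force: [-4.8, 1.4, 2.1]
width: -0.001
grip_force: 2.1
```

Emit:
{"method": "drive_tool", "body": {
  "increments": [
    {"delta_pos": [1, 0, 0], "turn": 0, "jaw": -1},
    {"delta_pos": [1, 0, 0], "turn": 0, "jaw": -1},
    {"delta_pos": [1, 0, 0], "turn": 0, "jaw": -1}
  ]
}}

```text
time: 14.47
tool_pos: [0.5108, 0.1934, 0.3056]
tcp_rot: [3.141, -0.029, -0.001]
wrist_force: [-4.5, -0.0, 2.5]
width: 0.001
grip_force: 2.1
```

Emit:
{"method": "drive_tool", "body": {
  "increments": [
    {"delta_pos": [0.7, 0, 0], "turn": 0, "jaw": -1},
    {"delta_pos": [0.7, 0, 0], "turn": 0, "jaw": -1}
  ]
}}

```text
time: 14.63
tool_pos: [0.5123, 0.1933, 0.3056]
tcp_rot: [3.141, -0.029, -0.001]
wrist_force: [-3.6, 0.0, 2.4]
width: 0.0
grip_force: 2.1
```

Emit:
{"method": "drive_tool", "body": {
  "increments": [
    {"delta_pos": [0.7, 0, 0], "turn": 0, "jaw": -1},
    {"delta_pos": [0.7, 0, 0], "turn": 0, "jaw": -1}
  ]
}}

```text
time: 14.8
tool_pos: [0.5138, 0.1933, 0.3056]
tcp_rot: [3.141, -0.029, -0.0]
wrist_force: [-4.2, 1.4, 3.0]
width: -0.001
grip_force: 2.1
```

The plunger is past the 5 mm strike depth, so the bolt has entered the slot.

Emit:
{"method": "drive_tool", "body": {
  "increments": [
    {"delta_pos": [0.8, 0, 0], "turn": 0, "jaw": -1},
    {"delta_pos": [0.8, 0, 0], "turn": 0, "jaw": -1},
    {"delta_pos": [0.8, 0, 0], "turn": 0, "jaw": -1}
  ]
}}

```text
time: 15.05
tool_pos: [0.5162, 0.1933, 0.3056]
tcp_rot: [-3.141, 0.029, 0.0]
wrist_force: [-3.6, 0.3, 1.9]
width: 0.0
grip_force: 2.1
```

Emit:
{"method": "drive_tool", "body": {
  "increments": [
    {"delta_pos": [0.5, 0, 0], "turn": 0, "jaw": -1},
    {"delta_pos": [0.5, 0, 0], "turn": 0, "jaw": -1}
  ]
}}

```text
time: 15.22
tool_pos: [0.5172, 0.1932, 0.3056]
tcp_rot: [-3.141, 0.029, 0.0]
wrist_force: [-4.5, 0.7, 1.5]
width: -0.001
grip_force: 2.0
```

Emit:
{"method": "drive_tool", "body": {
  "increments": [
    {"delta_pos": [0.5, 0, 0], "turn": 0, "jaw": -1},
    {"delta_pos": [0.5, 0, 0], "turn": 0, "jaw": -1}
  ]
}}

```text
time: 15.38
tool_pos: [0.5182, 0.1932, 0.3056]
tcp_rot: [-3.141, 0.029, 0.0]
wrist_force: [-3.7, 0.6, 2.5]
width: 0.002
grip_force: 2.0
```

Emit:
{"method": "drive_tool", "body": {
  "increments": [
    {"delta_pos": [0.5, 0, 0], "turn": 0, "jaw": -1},
    {"delta_pos": [0.5, 0, 0], "turn": 0, "jaw": -1}
  ]
}}

```text
time: 15.55
tool_pos: [0.5188, 0.1932, 0.3056]
tcp_rot: [3.141, -0.029, -0.003]
wrist_force: [-6.5, 0.5, 4.4]
width: -0.004
grip_force: 3.7
```

Emit:
{"method": "drive_tool", "body": {
  "increments": [
    {"delta_pos": [0.5, 0, 0], "turn": 0, "jaw": -1},
    {"delta_pos": [0.2, 0, 0], "turn": 0, "jaw": -1}
  ]
}}

```text
time: 15.72
tool_pos: [0.519, 0.1933, 0.3056]
tcp_rot: [3.141, -0.029, -0.005]
wrist_force: [-9.2, 0.3, 5.3]
width: -0.001
grip_force: 4.4
```

Emit:
{"method": "drive_tool", "body": {
  "increments": [
    {"delta_pos": [0.4, 0, 0], "turn": 0, "jaw": -1},
    {"delta_pos": [0, 0, 0], "turn": 0, "jaw": -1},
    {"delta_pos": [-2, 0, 0], "turn": 0, "jaw": -1},
    {"delta_pos": [-6, 0, 0], "turn": 0, "jaw": -1},
    {"delta_pos": [-15, 0, 0], "turn": 0, "jaw": -1},
    {"delta_pos": [-20, 0, 0], "turn": 0, "jaw": -1},
    {"delta_pos": [-20, 0, -10], "turn": 0, "jaw": -1},
    {"delta_pos": [-10, 0, -20], "turn": 0, "jaw": -1}
  ]
}}

```text
time: 16.38
tool_pos: [0.4447, 0.1938, 0.333]
tcp_rot: [3.139, -0.028, -0.007]
wrist_force: [-0.3, 0.8, 0.3]
width: -0.002
grip_force: 0.0
```

Emit:
{"method": "drive_tool", "body": {
  "increments": [
    {"delta_pos": [0, 0, -20], "turn": 0, "jaw": -1},
    {"delta_pos": [0, 0, -10], "turn": 0, "jaw": -1},
    {"delta_pos": [0, 0, 0], "turn": 0, "jaw": -1},
    {"delta_pos": [0, 0, 0], "turn": 0, "jaw": -1}
  ]
}}

```text
time: 16.72
tool_pos: [0.448, 0.1946, 0.3664]
tcp_rot: [-3.141, 0.029, -0.005]
wrist_force: [0.4, 1.2, -1.5]
width: -0.003
grip_force: 0.0
```

Run:
```python
from workcell import bot
import cv2
s=bot.read_state();print(s["tool_pos"],s["wrist_force"])
a=bot.read_camera("scene")["pixels"][110:250,200:340,::-1]
A=cv2.resize(a,None,fx=4,fy=4,interpolation=cv2.INTER_CUBIC);cv2.imwrite("pics/a3.png",cv2.convertScaleAbs(A,alpha=1.3))
```

```text
[0.44797555 0.19455945 0.36637337] [ 0.3508597   1.21170781 -1.49177448]
```

View pics/a3.png

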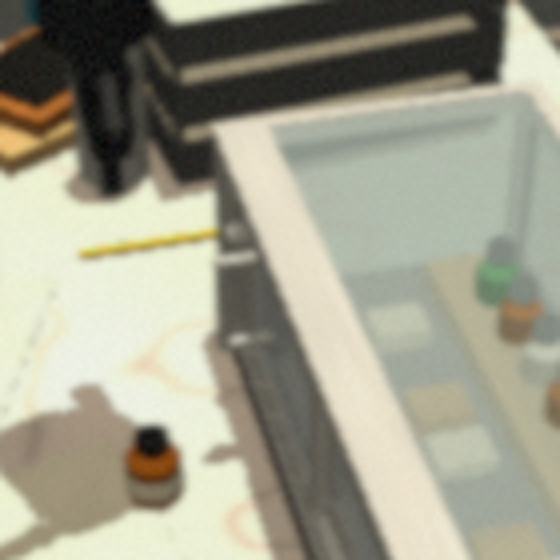

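The plunger is now in: its head shows short at about (258,168), where it stood out to (254,169) before. The pull has not moved, at about (260,174). The arm is clear and the bottle and pencil are undisturbed.

```bash
python3 -c "
from workcell import bot
print(bot.finish_job())"
```

```text
the job is handed in; nothing more can be done
None
```

The glass door is home against its buffer, felt at about 13 N, and the lock's plunger is fully in on its stop after about 12 mm of travel; the job was handed in at about 17 s with the arm clear.

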